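Seat the pressure plate on the hidden pin of the bonding jig and hold it down

TASK

Pull the holder's sliding jaw fully back, away from the plate, take the pressure plate out by its grip bar, and slide it into the open end of the slide-bonding jig, under the two lips, until the hole in its underside drops over the locating pin. Then press the plate fully down against the sprung platen and finish like that: keep hold of the bar and keep the plate pressed down, do not let go. Leave the jaw open and the other things on the table where they are.

Things in the scene. Friction and masses are not known exactly. Their poses are not given: they have to be found in the camera images.
- jig: Slide-bonding jig fixed to the table: aluminium block 105 (x) x 96 (y) x 51 mm high. Origin: underside centre, z up. A channel 64 mm wide (y -32..+32) runs along x from its open end at x = -45 to an end wall at x = +45. Steel lips along both sides (underside z = 47, top z = 51 mm) reach in to y = +-22, leaving a 44 mm slot open above. Yaw within +-0.3 rad
- mouth (a point): Middle of the jig channel's open end, on the floor (z = 12, x = -45 mm in the jig's frame; axes as the jig's). It faces the robot at yaw 0. The plate can only enter here, moving along +x under the lips; short flared lead-in walls without lips reach 17 mm out in front. To ride over the pin and under the lips the plate's underside must be 25 to 31 mm above the jig's underside
- pin_tip (a point): Top of the jig's fixed steel locating pin, 8 mm diameter with a tapered tip, on the channel's mid-line at x = +8, z = 25 mm in the jig's frame. It stands 5 mm above the platen at rest; once the plate is over it, it cannot be seen
- platen (a joint): Sprung black rubber-faced platen (54 x 44 mm) in the channel round the pin, top at z = 20 mm in the jig's frame at rest. Value 0 at rest, grows in m as it is pressed down, stop at 0.0055. Spring about 5 N at rest, 11 N at the stop; more than 20 N brings nothing
- pressure_plate: Loose aluminium plate, 0.22 kg, 60 x 60 x 16 mm, black upright grip bar on its middle, 30 (x) x 16 (y) mm, from z = 16 to z = 64 mm. Origin: underside centre, z up; there is a blind round hole, 11 mm diameter, 1 mm chamfer, 13 mm deep. Starts flat in the holder, axes as the holder's, underside 12 mm above the table. On the platen its underside is at jig z = 20, pressed home 14.5 mm
- holder: Holder fixed to the table: grey base 155 (x) x 84 (y) x 12 mm with low fences (up to 14 mm high) round the plate's place on three sides. Origin: underside, below the middle of the plate's place, z up. The sliding jaw is on its -x side, which faces the robot at yaw 0; yaw within +-0.3 rad. Jig and holder may change places
- jaw (a joint): Sliding jaw of the holder, m: 0 to 0.003 at the start, its lip reaching about 7 mm over the plate's edge so that the plate cannot be lifted; grows as the jaw moves along the holder's -x, up to its stop at 0.030. It takes about 2 N and stays where it is left
- jaw_tab (a point): Top centre of the upright black tab on the jaw, by which it is pulled: 12 mm (x) x 26 mm (y), reaching 38 mm down from this point to the jaw's body, top 72 mm above the table; axes as the holder's
- objective_case: Bystander: round objective case with black foot and clear top, 36 mm diameter, 59 mm high; origin at underside centre
- oil_bottle: Bystander: small amber dropper bottle, 27 mm diameter, 62 mm high; origin at underside centre
- petri_dish: Bystander: flat petri dish, 62 mm diameter, 13 mm high; origin at underside centre
- filter_cube: Bystander: black filter cube, 34 x 32 x 36 mm; origin at underside centre
- forceps: Bystander: thin steel forceps lying on the table between jig and holder, 121 mm long (y), 14 mm wide, 6 mm high; origin at underside centre

How it is judged:
By the outcome, as a careful person would: the job done as asked, in the order asked, and still so for the second after the job is handed in, while the arm keeps its last pose, push and grip.
It also fails if it takes over 48 s, if anything falls off the work surface, if the arm or the gripper's body presses on something with over 40 N, if the wrist force passes 120 N, or if a joint passes its speed limit or range.

ROBOT

A 7-joint arm with a two-finger parallel gripper is mounted at the origin on a cart in front of the work surface, level with it; the furniture and walls round the work are solid. World frame = base frame: x ahead of the robot, y to its left, z up, the work surface at z = 0. Lengths are in m, angles in rad, forces in N, time in s.
With the tool pointing down it reaches from about 0.4 to 0.85 m from the base axis. Payload 6.9 kg.
Tool frame: the origin (TCP) lies at the very end of the fingers, on their centre line; the grasp point (between the pads) lies 19 mm behind it; z points along the fingers, y is the line along which they close (so a half turn about z gives the same grasp; the last joint's range is limited). The gripper opens to 85 mm and grips with 20 to 120 N. Pads are 22 mm wide; open, the fingers measure 114 mm over their backs; the gripper's body (76 mm by 85 mm) begins 54 mm behind the grasp point. The pads swing forward as they close: fully open they stand 13 mm farther back than shut.
Start: joints at [0.105, 0.507, -0.238, 1.5, 0.126, 1.149, -0.155], TCP at [0.625, -0, 0.197] pointing down, gripper open.
Joint ranges: [-3.08, 3.08], [-0.24, 2.05], [-1.43, 1.35], [0, 2.5], [-1.52, 4.66], [0.17, 1.96], [-2.89, 2.89]. Speed limits (rad/s): [2.39, 2.39, 3.14, 3.14, 3.14, 3.14, 3.14].

INTERFACE

Orientations are given as a unit quaternion [w, x, y, z].
In Python, from station import ctrl gives the robot as it stands. Calls block until the motion is done:
- ctrl.movep(position, orientation): joint-space move of the TCP to a pose.
- ctrl.movel(position, frame=None, max_speed=0.15): straight line of the TCP; frame=None keeps the orientation; max_speed is the mean speed in m/s.
- ctrl.set_joints(angles): joint-space move.
- ctrl.ungrasp() and ctrl.close_gripper(force=None): open the fingers fully, or close them until they stop; force is the grip in N (None keeps the last).
- ctrl.pause(seconds).
- ctrl.ik(position, orientation): joint angles nearest the present ones, or None.
- ctrl.get_state(): the state.
- ctrl.grab_frame(name): name is "scene" or "side" or "wrist"; returns the picture (400x640x3 uint8, blue, green, red); there is no depth.
- ctrl.camera_info(name): a dict with "mtx" (3x3 intrinsics, pixels), "R" (3x3) and "t" (3): a world point X has camera coordinates R X + t; the wrist camera has in their place "hand_eye" (4x4, takes a point from camera to tool coordinates, whose origin is the TCP and whose axes are the flange's). Camera axes: x right, y down, z forward; pixel columns grow to the right and rows downward; lengths in m; the calibration is good to about 2 mm. A picture is of the moment at which its call begins: read the wrist's pose just before it. camera_info takes no time and is no camera call.
A pose or a line that the arm cannot do raises ctrl.Unreachable and nothing moves.
- ctrl.close_job(): hands the job in; it is judged then, once.
The state is a dict: "time": time; "qpos": joint angles; "qd": joint speeds; "tau": joint torques, N m; "tcp_pos": TCP position; "eef_rot": TCP orientation; "contact_force": force on the tool from outside, world axes, zero at the start; "wrist_torque": the same for the moment, N m; "width": finger opening in m; "gripper_force": force on a finger pad.
Only numpy, scipy, OpenCV 4.12 (cv2) and the standard library are available. Lean on these libraries where they do the work, as an engineer would, in place of code of your own. Each camera call takes 0.05 s, during which the arm holds its last target. There are 200 camera calls.

## Working session

There is one attempt and no reset: what is moved stays moved. The work goes in short steps, each a Python script; the robot and the scene stay as the last script left them, time stands still between calls to the robot, and variables do not carry over. Pictures are saved under pics/ and viewed, at most 10 in all, crops included, and the job is handed in when it is done.

```bash
ls; mkdir -p pics
python3 - <<'E'
from station import ctrl
import cv2
for n in ("scene","side","wrist"):
    cv2.imwrite(f"pics/{n}0.png",ctrl.grab_frame(n))
    print(n,ctrl.camera_info(n))
s=ctrl.get_state();print(s)
E
```

```text
pics
station.py
scene {'mtx': array([[430.52412608,   0.        , 322.71446143],
       [  0.        , 430.52412608, 196.62218876],
       [  0.        ,   0.        ,   1.        ]]), 'R': array([[-0.88433282, -0.46649429, -0.0183996 ],
       [-0.27149668,  0.54593861, -0.79261629],
       [ 0.37979603, -0.69594117, -0.60944308]]), 't': array([0.45931558, 0.31085506, 0.59613237])}
side {'mtx': array([[496.81094602,   0.        , 317.31075115],
       [  0.        , 496.81094602, 199.52261774],
       [  0.        ,   0.        ,   1.        ]]), 'R': array([[ 0.95024576, -0.31136665,  0.00915499],
       [-0.19113631, -0.6060232 , -0.77214169],
       [ 0.24596731,  0.73197452, -0.63538444]]), 't': array([-0.60638678,  0.07019103,  1.20813607])}
wrist {'mtx': array([[357.3095264 ,   0.        , 321.17827686],
       [  0.        , 357.3095264 , 192.67883509],
       [  0.        ,   0.        ,   1.        ]]), 'hand_eye': array([[-3.61973896e-04, -9.65311667e-01, -2.61100083e-01,
         6.61112504e-02],
       [ 9.99999898e-01, -2.79138394e-04, -3.54340411e-04,
        -3.692384
[... 205 characters left out ...]
rray([ 0.10550763,  0.50814291, -0.2375585 ,  1.50087022,  0.12567615,
        1.14888635, -0.15481133]), 'qd': array([ 0.00154586, -0.00090923, -0.00077309, -0.00251073, -0.00241134,
       -0.00027522,  0.0014477 ]), 'tau': array([-1.45638624e-03, -6.21010351e+01, -2.18872748e+00, -2.49840939e+01,
        1.27439146e-02,  9.07797832e-03,  3.50406015e-05]), 'tcp_pos': array([ 6.24593654e-01, -5.21717551e-05,  1.96742533e-01]), 'eef_rot': array([-4.72158941e-04,  7.07110885e-01,  7.07102368e-01, -4.63349282e-04]), 'contact_force': array([ 0.74594578, -0.15497033,  0.40117514]), 'wrist_torque': array([ 0.01861569, -0.03526969,  0.04462882]), 'gripper_force': 0.0, 'width': 0.08518862361214759}
```

View pics/scene0.png

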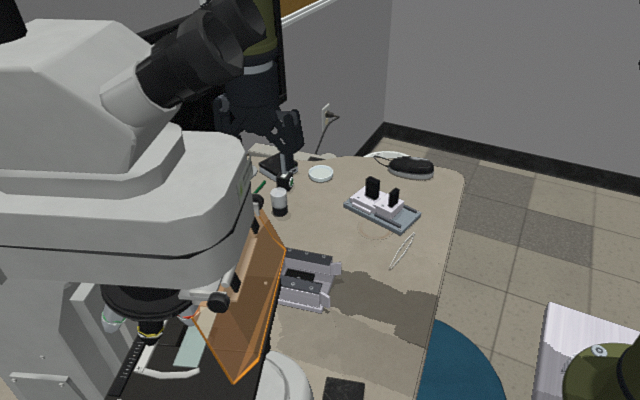

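View pics/side0.png

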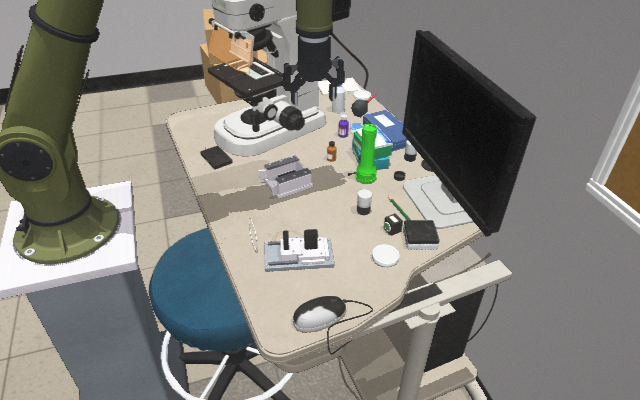

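View pics/wrist0.png

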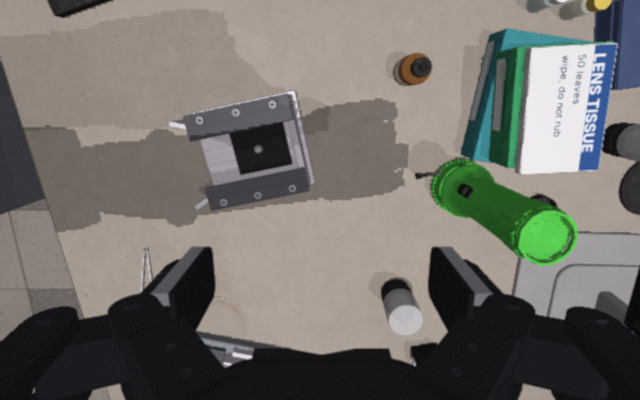

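The wrist view shows the jig (pin at about (258,149), lip screws at (200,119),(272,104) and (212,203),(292,187)). The side view shows the holder, with its tab at about (286,232) and bar at (311,230). I'll get rough positions first, then take closer wrist views.

```bash
cat > h.py <<'E'
from station import ctrl
import cv2, numpy as np
from scipy.spatial.transform import Rotation as Rn
def Rq(q): return Rn.from_quat(np.r_[q[1:],q[0]]).as_matrix()
def ray(name,uv,st=None):
    c=ctrl.camera_info(name); d=np.linalg.inv(c["mtx"])@np.r_[uv,1.]
    if name=="wrist":
        R=Rq(st["eef_rot"]); H=c["hand_eye"]
        return st["tcp_pos"]+R@H[:3,3], R@H[:3,:3]@d
    return -c["R"].T@c["t"], c["R"].T@d
def onz(name,uv,z,st=None):
    o,d=ray(name,uv,st); return o+d*(z-o[2])/d[2]
def down(yaw,flip=False):  # tool z down, tool x along (yaw), i.e. fingers close across yaw direction
    a=yaw+(np.pi if flip else 0)
    R=np.column_stack([[np.cos(a),np.sin(a),0],[np.sin(a),-np.cos(a),0],[0,0,-1]])
    q=Rn.from_matrix(R).as_quat(); return np.r_[q[3],q[:3]]
def snap(fn,name="wrist"):
    st=ctrl.get_state(); im=ctrl.grab_frame(name); cv2.imwrite(fn,im); return st,im
E
python3 - <<'E'
from h import *
st=ctrl.get_state()
for uv in [(200,119),(236,112),(272,104),(212,203),(257,195),(292,187)]: print(onz("wrist",uv,.051,st))
print("pin",onz("wrist",(258,149),.025,st))
print("tab",onz("side",(286,232),.072),onz("scene",(393,189),.072)," bar",onz("side",(311,230),.076),onz("scene",(372,180),.076))
print("holder corners",[onz("side",p,.012).round(3) for p in [(264,264),(333,262),(330,238),(272,241)]])
for f in (False,True):
  for p in [(.6,-.18,.3),(.6,.1,.3)]:
    print(f,ctrl.ik(np.array(p),down(0,f)))
E
```

```text
[0.51674789 0.04648968 0.051     ]
[0.54898283 0.05252506 0.051     ]
[0.58091817 0.05934845 0.051     ]
[ 0.52114685 -0.03108947  0.051     ]
[ 0.56388454 -0.02327241  0.051     ]
[ 0.5967929  -0.01555313  0.051     ]
pin [0.56217449 0.01614183 0.025     ]
tab [ 0.48348906 -0.24710734  0.072     ] [ 0.4834239  -0.25405208  0.072     ]  bar [ 0.536932   -0.26173871  0.076     ] [ 0.53391333 -0.2595369   0.076     ]
holder corners [array([ 0.424, -0.27 ,  0.012]), array([ 0.573, -0.311,  0.012]), array([ 0.592, -0.236,  0.012]), array([ 0.459, -0.205,  0.012])]
False [ 0.14465754  0.45445979  0.1837717   1.31222001 -0.08175748  1.38219298
 -1.24530155]
False [-0.29228481  0.42054056  0.14185716  1.36401658 -0.05904622  1.36114067
 -1.72113718]
True [ 0.6070111   0.49561998 -0.62362216  1.30517198  0.28437109  1.42872466
  1.572234  ]
True [ 0.18709454  0.47018642 -0.664618    1.35701728  0.2869639   1.4107428
  1.10117146]
```

Run:
```python
from h import *
for n,p in (("jig1",(.60,.02,.2)),("hold1",(.56,-.255,.2))):
    ctrl.movep(np.array(p),down(0.2 if n=="jig1" else -.26)); ctrl.pause(.3)
    st,im=snap(f"pics/{n}.png"); np.savez(n,**{k:st[k] for k in("tcp_pos","eef_rot")}); print(st["tcp_pos"],st["time"])
cv2.imwrite("pics/both.png",cv2.resize(np.vstack([cv2.imread("pics/jig1.png")[:300],cv2.imread("pics/hold1.png")[:300]]),None,fx=1,fy=1))
```

```text
[0.60002674 0.01983194 0.19992687] 1.5833
[ 0.56053082 -0.25381615  0.20000694] 3.0083
```

View pics/both.png

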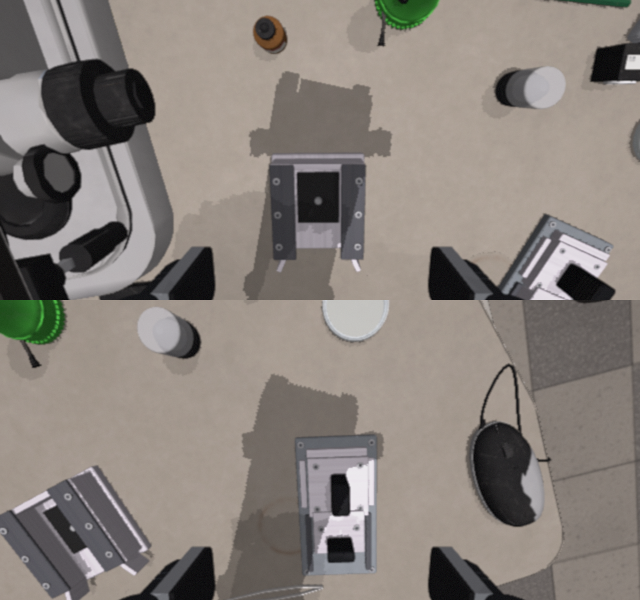

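Jig view: black platen with the pin at about (318,201), lips at columns 272–365. Holder view (minus 300 rows): bar at (341,195), tab at (341,249). I'll enlarge both to read off edges.

Run:
```python
from h import *
a=cv2.imread("pics/jig1.png")[145:280,255:385]; b=cv2.imread("pics/hold1.png")[130:280,285:385]
f=lambda i,k:cv2.resize(i,None,fx=k,fy=k,interpolation=cv2.INTER_CUBIC)
a=f(a,4)[:540]; b=f(b,4)[:600,:280*1]if 0 else f(b,3.6)[:540,:]
cv2.imwrite("pics/crop.png",cv2.resize(np.hstack([a,b]),(800,int(540*800/(a.shape[1]+b.shape[1])))) if a.shape[1]+b.shape[1]>800 else np.hstack([a,b]))
print(a.shape,b.shape)
```

```text
(540, 520, 3) (540, 360, 3)
```

View pics/crop.png

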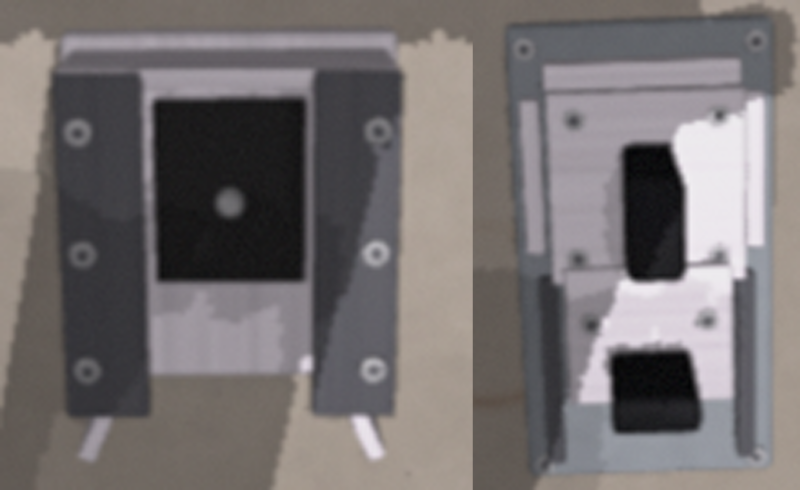

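Crop: lip screws at (77,133)…(373,370), pin at (230,203). On the holder, base corners are at (508,24), (771,16), (771,468), (533,474), the bar-top near edge at (628–685,280), and the tab-top near edge at (613–700,431). Converting these to world points.

Run:
```python
from h import *
J=np.load("jig1.npz");H=np.load("hold1.npz")
j=lambda p,z:onz("wrist",(255+p[0]/3.636-.4,145+p[1]/3.636-.4),z,J)
h=lambda p,z:onz("wrist",(285+(p[0]-472.7)/3.273-.4,130+p[1]/3.273-.4),z,H)
L=np.array([j(p,.051) for p in[(77,133),(82,256),(88,371)]]);R=np.array([j(p,.051) for p in[(378,131),(376,253),(373,370)]])
yaw=[np.arctan2(*(S[0]-S[2])[1::-1]) for S in(L,R)]; 
print("row L",L.round(4).tolist(),"R",R.round(4).tolist(),"yaws",yaw, "yaw across",np.arctan2(*(L-R).mean(0)[1::-1])-np.pi/2)
m=(L+R)/2; print("screw mids",m, "spacing",np.linalg.norm(L-R,axis=1))
pin=j((230,203),.025); print("pin",pin)
y=np.mean(yaw); c=np.array([np.cos(y),np.sin(y)]); n=np.array([-c[1],c[0]])
print("pin vs midline lateral",(pin-m.mean(0))[:2]@n)
E4=[j(p,.051) for p in[(67,416),(150,416),(313,414),(394,414),(53,72),(402,72)]]
print("lip in jig frame from pin",[(np.round(((q-pin)[:2]@c+.008)*1e3,1),np.round((q-pin)[:2]@n*1e3,1)) for q in E4])
B=np.array([h(p,.012) for p in[(508,24),(771,16),(771,468),(533,474)]]); print("base",B.round(4).tolist())
print("sizes",[np.linalg.norm(B[i]-B[(i+1)%4]).round(4) for i in range(4)])
for i,k in((3,0),(2,1)): print("yaw",np.arctan2(*(B[k]-B[i])[1::-1]))
print("yaw far edge",np.arctan2(*(B[0]-B[1])[1::-1])-np.pi/2)
bar=[h(p,.076) for p in[(628,280),(685,280)]];tab=[h(p,.072) for p in[(613,431),(700,431)]]
print("bar near",bar,"tab near",tab)
print("bar far bottom",[h(p,.028) for p in[(624,147),(672,145)]])
print("plate far corner",[h(p,.028) for p in[(546,92),(744,86)]])
```

```text
row L [[0.5806, 0.0592, 0.051], [0.548, 0.0524, 0.051], [0.516, 0.0453, 0.051]] R [[0.5964, -0.0165, 0.051], [0.5642, -0.0234, 0.051], [0.5315, -0.0301, 0.051]] yaws [np.float64(0.21165447996375697), np.float64(0.20665466983226474)] yaw across 0.20667369976408478
screw mids [[0.58849515 0.02133418 0.051     ]
 [0.55606343 0.01446777 0.051     ]
 [0.52377279 0.0075966  0.051     ]] spacing [0.07733735 0.07749745 0.07700759]
pin [0.5624631  0.01568985 0.025     ]
pin vs midline lateral -0.00012202029485240385
lip in jig frame from pin [(np.float64(-44.5), np.float64(44.9)), (np.float64(-44.7), np.float64(22.2)), (np.float64(-44.6), np.float64(-22.2)), (np.float64(-44.8), np.float64(-44.3)), (np.float64(50.7), np.float64(44.2)), (np.float64(49.8), np.float64(-44.4))]
base [[0.592, -0.2351, 0.012], [0.5736, -0.3143, 0.012], [0.4231, -0.2809, 0.012], [0.4418, -0.2013, 0.012]]
sizes [np.float64(0.0814), np.float64(0.1541), np.float64(0.0818), np.float64(0.1539)]
yaw -0.22123658873579385
yaw -0.2185560667952701
yaw far edge -0.2281442564307148
bar near [array([ 0.52303914, -0.25380111,  0.076     ]), array([ 0.5190988 , -0.26870694,  0.076     ])] tab near [array([ 0.47898699, -0.23825801,  0.072     ]), array([ 0.47266744, -0.26215877,  0.072     ])]
bar far bottom [array([ 0.548552  , -0.26054373,  0.028     ]), array([ 0.54542406, -0.27481044,  0.028     ])]
plate far corner [array([ 0.57089537, -0.24208383,  0.028     ]), array([ 0.55746631, -0.30000816,  0.028     ])]
```

Jig: pin at (0.562, 0.016), yaw 0.208; lip edges come out at ±22.2 and −44.6 mm against a nominal ±22 and −45, so it checks. Holder: yaw −0.222, bar at (0.535, −0.2645), tab at (0.482, −0.2515). Pulling the jaw now.

Run:
```python
from h import *
y=-.222;c=np.array([np.cos(y),np.sin(y),0]);q=down(y)
t=np.array([.4817,-.2515,.042])
ctrl.movep(t+[0,0,.07],q); ctrl.movel(t)
print(ctrl.get_state()["contact_force"])
ctrl.close_gripper(30); s=ctrl.get_state(); print("w",s["width"],s["gripper_force"],s["contact_force"],s["time"])
f0=s["contact_force"]; p0=s["tcp_pos"]
for d in [.012,.022,.026]+[.028+.001*i for i in range(8)]:
    ctrl.movel(t-c*d,max_speed=.08); s=ctrl.get_state(); f=(s["contact_force"]-f0)@c
    print(d,round(f,1),((s["tcp_pos"]-p0)@-c).round(4))
    if f>14: break
ctrl.ungrasp(); ctrl.movel(s["tcp_pos"]+[0,0,.08]); 
ctrl.movep(np.array([.56,-.255,.2]),q); ctrl.pause(.2)
st,im=snap("pics/hold2.png"); print(st["time"],st["tcp_pos"])
b=cv2.resize(im[120:300,270:400],None,fx=3.3,fy=3.3,interpolation=cv2.INTER_CUBIC);cv2.imwrite("pics/crop2.png",b)
np.savez("hold2",tcp_pos=st["tcp_pos"],eef_rot=st["eef_rot"])
```

```text
[-0.48684112  0.56754403  0.35711336]
w -9.849557872716845e-05 0.0 [ 0.03429079  0.65237554 -0.00681291] 4.9833
0.012 -0.1 0.0123
0.022 0.1 0.0221
0.026 -0.1 0.026
0.028 -0.3 0.028
0.029 -0.1 0.029
0.03 -0.0 0.03
0.031 -0.1 0.0311
0.032 -0.1 0.0321
0.033 -0.1 0.0331
0.034 -0.0 0.0341
0.035 0.4 0.0351
10.0833 [ 0.55838182 -0.25503556  0.19893025]
```

View pics/crop2.png

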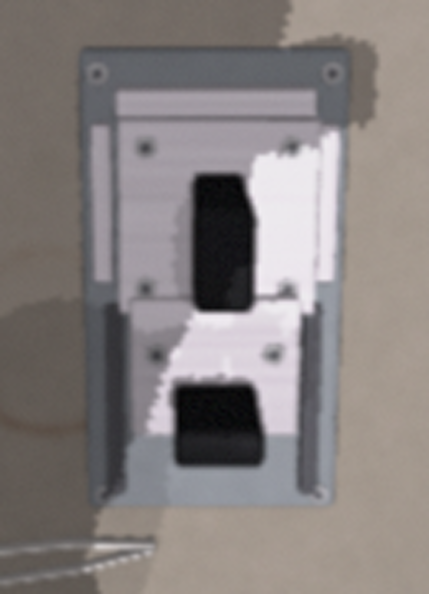

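The fingers shut to width 0 and the tab (crop, about (218,425)) has not moved, so they missed. I'll go back and look at where they really are before closing.

Run:
```python
from h import *
H=np.load("hold2.npz")
h=lambda p,z:onz("wrist",(270+p[0]/3.3-.4,120+p[1]/3.3-.4),z,H)
print("tab near",h((175,465),.072),h((264,465),.072),"bar near",h((194,310),.076),h((253,310),.076))
y=-.222;q=down(y)
t=np.array([.4817,-.2515,.042])
ctrl.movep(t+[0,0,.07],q); print(ctrl.get_state()["tcp_pos"]); ctrl.movel(t); ctrl.pause(.1)
s,im=snap("pics/w3.png"); print(s["tcp_pos"],Rq(s["eef_rot"]).round(3).tolist(),s["width"],s["time"])
_,im2=snap("pics/s3.png","side")
cv2.imwrite("pics/c3.png",np.hstack([im[:,80:560],cv2.resize(im2[200:300,240:320],(320,400))]))
```

```text
tab near [ 0.4782022  -0.23812351  0.072     ] [ 0.47265854 -0.26249779  0.072     ] bar near [ 0.52311421 -0.25346274  0.076     ] [ 0.51962071 -0.26882732  0.076     ]
[ 0.48137852 -0.25160216  0.11208361]
[ 0.48284743 -0.25202592  0.04323529] [[0.975, -0.22, 0.002], [-0.22, -0.975, -0.001], [0.002, 0.001, -1.0]] 0.08598548160905044 11.3917
```

View pics/c3.png

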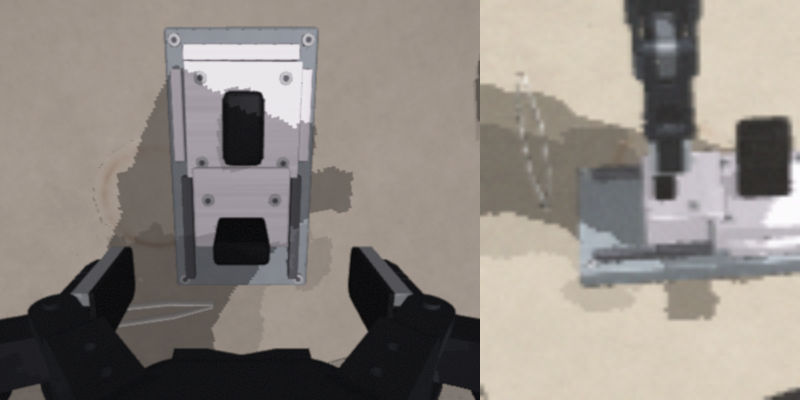

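Both views show the fingers correctly straddling the tab (tab top at about (240,250) in the wrist view, between the fingertips). Closing here, one check at a time.

Run:
```python
from h import *
ctrl.close_gripper(30); s,im=snap("pics/w4.png"); print(s["width"],s["gripper_force"],s["tcp_pos"],s["contact_force"],s["time"])
_,im2=snap("pics/s4.png","side")
cv2.imwrite("pics/c4.png",np.hstack([im[:,80:560],cv2.resize(im2[200:300,240:320],(320,400))]))
```

```text
0.00013858929706431875 0.0 [ 0.4816825  -0.25150177  0.04196833] [-0.46773756 -0.07777986  0.59630815] 12.2583
```

View pics/c4.png

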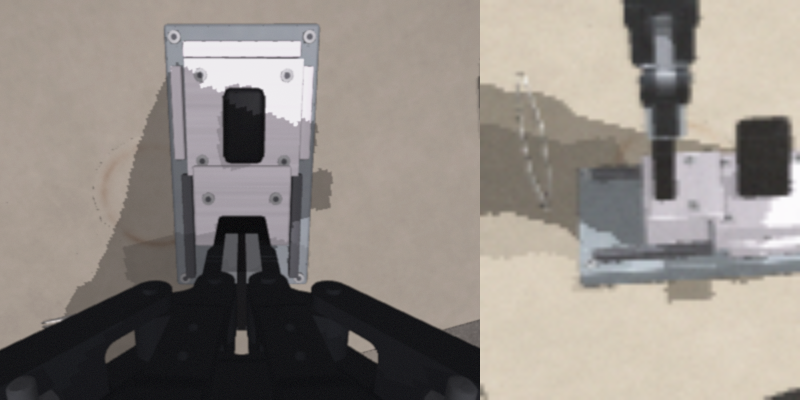

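Width is 0 again: the closed fingers appear against the tab but not around it. One zoomed look with TCP and tab projected should settle whether the error is in height or position.

Run:
```python
from h import *
st=ctrl.get_state(); R=Rq(st["eef_rot"])
def proj(n,X):
    c=ctrl.camera_info(n)
    if n=="wrist":
        p=R.T@(X-st["tcp_pos"]); H=c["hand_eye"]; p=H[:3,:3].T@(p-H[:3,3])
    else: p=c["R"]@X+c["t"]
    u=c["mtx"]@p; return u[:2]/u[2]
y=-.222;c=np.array([np.cos(y),np.sin(y),0]);n=np.array([-c[1],c[0],0]);T=np.array([.4817,-.2515,0])
w=cv2.imread("pics/w4.png");s=cv2.imread("pics/s4.png")
out=[]
for nm,im,(r0,c0,k,hh,ww) in (("wrist",w,(200,270,5,80,100)),("side",s,(210,265,5,80,60))):
    cr=cv2.resize(im[r0:r0+hh,c0:c0+ww],None,fx=k,fy=k,interpolation=cv2.INTER_CUBIC)
    f=lambda X:tuple(int(v) for v in (proj(nm,X)-[c0,r0])*k)
    cv2.circle(cr,f(st["tcp_pos"]),4,(0,0,255),-1)
    for z,col in((.072,(0,255,0)),(.034,(255,100,0))):
        P=np.array([f(T+a*.006*c+b*.013*n+[0,0,z]) for a,b in((1,1),(1,-1),(-1,-1),(-1,1))]); cv2.polylines(cr,[P],True,col,1)
    out.append(cr)
cv2.imwrite("pics/c5.png",np.hstack(out))
```

```text
(no output)
```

View pics/c5.png

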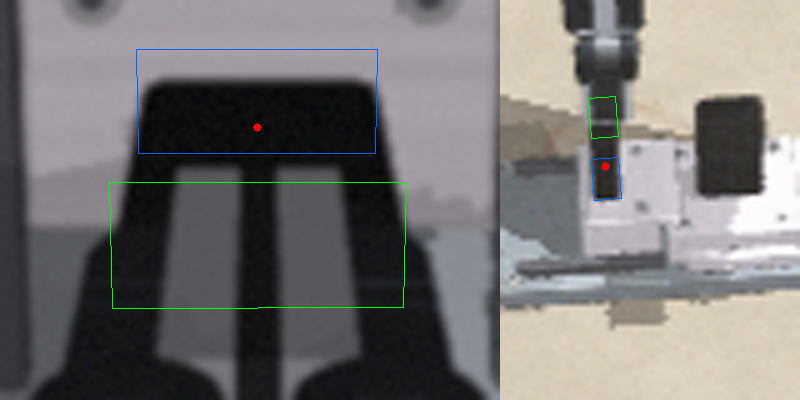

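In the zoom, the grey fingertips end at about row 233 in the wrist view. Ray geometry puts that about 35 mm behind the stated TCP, and in the side view the finger also ends at the tab's top. So the real fingertips seem to sit about 35 mm higher than the TCP reading. I'll check by touching the tab top gently with the closed fingers.

Run:
```python
from h import *
s=ctrl.get_state(); p=s["tcp_pos"].copy(); f0=s["contact_force"]
for i in range(1,15):
    ctrl.movel(p-[0,0,.0015*i],max_speed=.03); s=ctrl.get_state(); f=s["contact_force"]-f0
    print(i,s["tcp_pos"][2].round(4),f.round(1))
    if np.linalg.norm(f)>4: break
print(s["time"])
```

```text
1 0.0403 [0.6 0.5 0.4]
2 0.0388 [ 0.   0.2 -0.1]
3 0.0382 [-1.6  1.1  6.6]
13.1083
```

Contact at TCP z = 0.038 on a tab top that is at 0.072, so the real tip is 34 mm above the reported TCP. From here I apply that offset.

```bash
echo "OFF=np.array([0,0,-.034]) # real fingertip is 34 mm above reported TCP (measured by touch)" >> h.py
python3 - <<'E'
from h import *
y=-.222;c=np.array([np.cos(y),np.sin(y),0])
t=np.array([.4812,-.2512,.045])+OFF
p=ctrl.get_state()["tcp_pos"]
ctrl.movel(p+[0,0,.025]); ctrl.ungrasp(); ctrl.movel(t,max_speed=.1)
s=ctrl.get_state(); print(s["tcp_pos"],s["contact_force"])
ctrl.close_gripper(30); s=ctrl.get_state(); print("w",s["width"],s["gripper_force"],s["contact_force"],s["time"])
if s["width"]<.02: raise SystemExit("missed")
f0=s["contact_force"]; p0=s["tcp_pos"]
for d in [.012,.024]+[.027+.001*i for i in range(8)]:
    ctrl.movel(t-c*d,max_speed=.1); s=ctrl.get_state(); f=(s["contact_force"]-f0)@c
    print(d,round(f,1),((s["tcp_pos"]-p0)@-c).round(4))
    if f>12: break
print(s["width"],s["time"])
E
```

```text
[ 0.48137873 -0.25140046  0.01122302] [ 0.87931226 -0.60198662  0.0536538 ]
w 0.02557921146320736 32.30251371860504 [-1.66958944 -0.98590715  6.3875257 ] 15.4667
0.012 -0.6 0.0129
0.024 0.1 0.0251
0.027 1.3 0.0272
0.028 3.7 0.0277
0.028999999999999998 3.0 0.0285
0.03 2.6 0.0295
0.031 5.0 0.03
0.032 7.3 0.03
0.033 11.3 0.0299
0.034 13.9 0.0299
0.025198023290169957 18.0
```

The jaw is at its stop: 30 mm of travel with the force rising. Now the bar: grasp, lift, and go in front of the mouth.

Run:
```python
from h import *
y=-.222; q=down(y); p=ctrl.get_state()["tcp_pos"]
ctrl.ungrasp(); ctrl.movel(p+[0,0,.05],max_speed=.2)
b=np.array([.535,-.2645,.051])+OFF
ctrl.movep(b+[0,0,.045],q); ctrl.movel(b,max_speed=.1)
ctrl.close_gripper(100); s=ctrl.get_state(); print("w",s["width"],s["gripper_force"],s["contact_force"],s["tcp_pos"],s["time"])
if not .013<s["width"]<.019: raise SystemExit("bad grasp")
ctrl.movel(b+[0,0,.015],max_speed=.05); s=ctrl.get_state(); print(s["contact_force"],s["width"])
ctrl.movel(b+[0,0,.07],max_speed=.15)
yj=.208;c=np.array([np.cos(yj),np.sin(yj),0])
pin=np.array([.5624,.0158,0]); a=pin-.12*c
h=.028+.039
ctrl.movep(a+[0,0,h+.05]+OFF,down(yj)); ctrl.movel(a+[0,0,h]+OFF); ctrl.pause(.3)
s,im=snap("pics/pre.png"); print(s["tcp_pos"],s["contact_force"],s["width"],s["time"])
np.savez("pre",tcp_pos=s["tcp_pos"],eef_rot=s["eef_rot"])
_,im2=snap("pics/pres.png","side")
cv2.imwrite("pics/c6.png",np.vstack([cv2.resize(im[60:260,230:410],None,fx=3,fy=3,interpolation=cv2.INTER_CUBIC)]))
```

```text
w 0.014183886270136389 99.13329720497131 [-1.3566385   1.12398802  5.83480614] [ 0.53521893 -0.26463497  0.01749076] 20.7
[ 0.51262176 -0.22783812 -2.76350225] 0.01391933158058424
[ 0.44553083 -0.0090031   0.03368392] [-0.08966661  0.30498523 -2.93814864] 0.014102748121744384 23.5
```

View pics/c6.png

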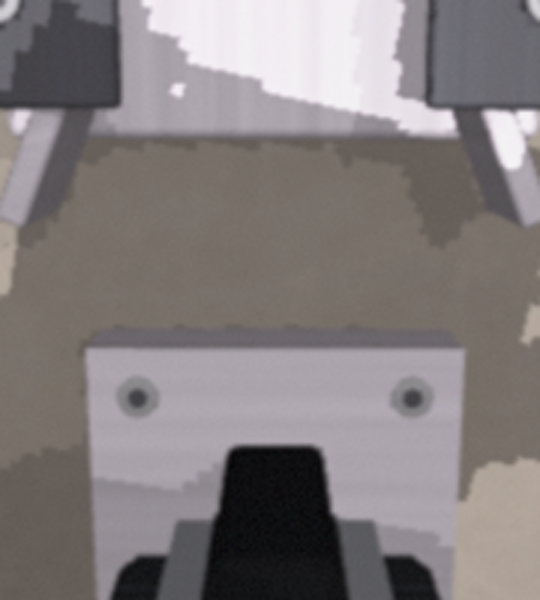

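The last view shows the plate held square, with top far corners at (86,348) and (464,348), and the lip inner corners at (118,107) and (430,105). Computing the plate's offset in the hand, then inserting.

Run:
```python
from h import *
P=np.load("pre.npz"); g=lambda p,z:onz("wrist",(230+p[0]/3-.33,60+p[1]/3-.33),z,P)
yj=.208;c=np.array([np.cos(yj),np.sin(yj),0]);n=np.array([-c[1],c[0],0]);pin=np.array([.5624,.0158,0])
F=lambda X:(((X-pin)@c*1e3+8).round(1),((X-pin)@n*1e3).round(1))
z=.0442
A,B=g((86,348),z),g((464,348),z)
print("plate far corners jig mm",F(A),F(B),"width",np.linalg.norm(A-B),"yaw err",np.arctan2((A-B)@-c,(A-B)@n))
print("far bottom",F(g((92,330),z-.016)),F(g((458,330),z-.016)))
print("lip inner",F(g((118,107),.051)),F(g((430,105),.051)))
print("tcp",F(P["tcp_pos"]))
```

```text
plate far corners jig mm (np.float64(-82.4), np.float64(30.0)) (np.float64(-82.4), np.float64(-29.8)) width 0.05976919713817734 yaw err -0.0005789291205785412
far bottom (np.float64(-82.7), np.float64(31.7)) (np.float64(-82.7), np.float64(-31.5))
lip inner (np.float64(-45.7), np.float64(22.6)) (np.float64(-45.4), np.float64(-22.1))
tcp (np.float64(-111.5), np.float64(-0.1))
```

Plate and jig agree: no yaw error, plate centred, 0.6 mm behind the TCP. Inserting with force checks.

Run:
```python
from h import *
yj=.208;c=np.array([np.cos(yj),np.sin(yj),0]);n=np.array([-c[1],c[0],0]);pin=np.array([.5624,.0158,0])
z=.0335; f0=ctrl.get_state()["contact_force"]
def rep(l):
    s=ctrl.get_state(); f=s["contact_force"]-f0; d=s["tcp_pos"]-pin
    print(l,"x %.1f y %.1f z %.1f"%(d@c*1e3,d@n*1e3,s["tcp_pos"][2]*1e3),"F",round(f@c,1),round(f@n,1),round(f[2],1),"t",s["time"].__round__(2)); return s,f
ok=True
for d in [-.09,-.07,-.055,-.04,-.02,-.008,.0006]:
    ctrl.movel(pin+c*d+[0,0,z],max_speed=.08); s,f=rep("slide")
    if np.linalg.norm(f)>20: ok=False; break
if ok:
  for k in range(1,11):
    zz=z-.0013*k; ctrl.movel(pin+c*.0006+[0,0,zz],max_speed=.04); s,f=rep("down")
    if f[2]>(10 if zz>.027 else 16): break
```

```text
slide x -90.5 y 0.1 z 33.3 F -0.8 0.2 0.3 t 24.12
slide x -70.5 y 0.0 z 33.3 F -1.2 -0.6 -0.4 t 24.52
slide x -55.2 y 0.0 z 33.4 F -1.5 -0.4 0.1 t 24.87
slide x -40.1 y 0.0 z 33.4 F -0.9 -1.0 1.0 t 25.21
slide x -20.4 y 0.1 z 33.3 F -0.6 -0.6 0.6 t 25.61
slide x -8.1 y 0.0 z 33.4 F -0.7 -0.7 0.1 t 25.91
slide x 0.5 y 0.0 z 33.4 F -1.1 -0.3 -0.3 t 26.17
down x 0.1 y 0.0 z 32.1 F -0.3 -1.0 0.1 t 26.42
down x 0.5 y 0.0 z 30.8 F 0.1 -0.2 0.0 t 26.67
down x 0.5 y 0.0 z 29.5 F -1.0 -0.6 0.8 t 26.92
down x 0.5 y 0.0 z 28.2 F -1.1 -1.0 -0.2 t 27.17
down x 0.6 y 0.0 z 26.9 F -1.5 -0.6 0.4 t 27.42
down x 0.6 y -0.0 z 25.6 F -0.5 -0.6 -0.9 t 27.67
down x 0.7 y -0.0 z 24.7 F -1.4 0.3 5.2 t 27.92
down x 0.7 y -0.0 z 23.3 F -2.9 0.4 6.8 t 28.17
down x 0.7 y -0.0 z 22.0 F -2.3 0.1 8.4 t 28.42
down x 0.7 y -0.0 z 20.8 F -2.4 -0.8 9.7 t 28.67
```

The hole went over the pin with no resistance. Platen contact came at TCP 25 mm, and the force matches its spring. Pressing to the stop.

Run:
```python
from h import *
yj=.208;c=np.array([np.cos(yj),np.sin(yj),0]);pin=np.array([.5624,.0158,0]);F0=-2.94
z=.0205
while z>.016:
    z-=.0006; ctrl.movel(pin+c*.0006+[0,0,z],max_speed=.02); s=ctrl.get_state(); f=s["contact_force"][2]-F0
    print(round(z,4),s["tcp_pos"][2].round(4),round(f,1))
    if f>17: break
ctrl.pause(1); s=ctrl.get_state(); print(s["tcp_pos"],s["contact_force"],s["width"],s["gripper_force"],s["time"])
```

```text
0.0199 0.0203 9.9
0.0193 0.0199 12.3
0.0187 0.0199 17.5
[0.56317903 0.01593484 0.01990542] [-5.22233549 -0.19434114 15.60882397] 0.014387454500870265 101.08287692070007 30.4167
```

The plate is on the stop: z holds at 19.9 mm while the force rises to about 18 N, and the hold is stable. Handing in.

```bash
python3 -c "
from station import ctrl
print(ctrl.close_job())"
```

```text
the job is handed in; nothing more can be done
None
```

The job is handed in at about 30 s of the 48 s limit: the jaw was pulled to its stop (not re-imaged afterwards), and the plate is over the pin, pressed against the platen stop with about 18 N and still gripped.

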